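Click-test the switch of the repaired red lamp

TASK

Three small desk lamps are screwed down on the repair bench. Test the switch of the red lamp: pull the black knob on its foot straight up until it clicks out to on, keep it on for a moment (about half a second), then push it fully home again and let go. Leave the switches of the other two lamps pushed in.

Things in the scene. Friction and masses are not known exactly. Their poses are not given: they have to be found in the camera images.
- red_knob_grip (a point): Centre of the knob head on the red lamp, moving with it: upright black cylinder, 26 mm across, 18 tall, small white dot on top, on a thin stem over a bushing 18 across and 8 high. Pushed in, this centre is 47 mm above the bench, 25 above the foot: a fixed red disc 130 across, 22 high. 75 mm beyond the knob, away from the robot, is a post 60 mm high: close the fingers left-right (y), from above.
- red_knob (a joint): Pull switch of the red lamp, sliding straight up: 0 is pushed in (off, its start), 0.016 m is fully out (on). A spring detent: about 7 N upward starts it, past half-way it snaps to the other end, and it stays at either end when let go. Pushing it in takes about 7 N too. Behind the post the folded arm slopes down to the fixed lamp head, face up, 100 mm across, under 50 high.
- green_knob (a joint): Pull switch of the green lamp, same make and joint values as the red one's (0 in and off, 0.016 out and on); it starts pushed in and is to be left so. Its lamp is fixed too, of the same shape and size, all green; its knob stands 180 mm or more from the red lamp's, and which lamp stands where varies.
- white_knob (a joint): Pull switch of the white lamp, same make and joint values as the red one's (0 in and off, 0.016 out and on); it starts pushed in and is to be left so. Its lamp is fixed too, of the same shape and size, all white; its knob stands 180 mm or more from the red lamp's, and which lamp stands where varies.

How it is judged:
On the way:
1. the red lamp's knob is pulled out to on (13 mm or more of its 16 mm) and stays so for 0.3 s (value of joint red_knob above 0.013 m), for 0.3 s.
At the end, for the whole second after the job is handed in: After having been on, the red lamp's knob is pushed home (within 3 mm of fully in) and let go; the green and white lamps' knobs are in (within 3 mm) (value of joint each of red_knob, green_knob, white_knob below 0.003 m); the robot touches nothing.
It fails at once if the green lamp's switch is pulled out by more than 6 mm (value of joint green_knob above 0.006 m).
It fails at once if the white lamp's switch is pulled out by more than 6 mm (value of joint white_knob above 0.006 m).
It also fails if it takes over 32 s, if anything falls off the work surface, if the arm or the gripper's body presses on something with over 40 N, if the wrist force passes 120 N, or if a joint passes its speed limit or range.

ROBOT

A 6-joint arm with a two-finger parallel gripper is mounted at the origin on the work surface. World frame = base frame: x ahead of the robot, y to its left, z up, the work surface at z = 0. Lengths are in m, angles in rad, forces in N, time in s.
With the tool pointing down it reaches from about 0.25 to 0.725 m from the base axis. Payload 4 kg.
Tool frame: the origin (TCP) lies at the very end of the fingers, on their centre line; the grasp point (between the pads) lies 19 mm behind it; y points along the fingers, z is the direction in which the jaws open and shut, and the axes are right-handed (so a half turn about y gives the same grasp; the last joint's range is limited). The gripper opens to 85 mm and grips with 20 to 120 N. Pads are 22 mm wide; open, the fingers measure 114 mm over their backs; the gripper's body (76 mm by 85 mm) begins 54 mm behind the grasp point. The pads swing forward as they close: fully open they stand 13 mm farther back than shut.
Start: joints at [-1.295, 0.241, 0.005, 1.335, 0, 1.571], TCP at [0.136, -0.481, 0.199] pointing down, gripper open.
Joint ranges: [-2.72, 2.72], [-1.05, 1.87], [-1.09, 1.28], [-1.99, 2.15], [-1.42, 1.44], [-3.14, 3.14]. Speed limits (rad/s): [2.79, 2.79, 3.14, 3.14, 3.14, 3.14].

INTERFACE

Orientations are given as a unit quaternion [x, y, z, w].
In Python, from workcell import bot gives the robot as it stands. The module is installed in compiled form; this text tells all that it offers.
- The arm moves only by the tool move_arm, never from a script. Its argument "increments" is a list of rows, each an object with "grip": the closure, from 0 (fully open) to 1 (shut); "linear": the shift along the tool's x, y, z scaled (see below), a list of three; "twist": the turn about the tool's y scaled (see below). A call has exactly 5 rows; each row shifts and turns the pose as measured when the row begins, along the tool's axes as they then stand; what a row does not reach is not made up. The controller multiplies each number of a shift by 0.2 m and each number of a turn by 2 rad. A row lasts 1/10 s, in which the tool goes at most 50 mm and 8.59 degrees, less where a joint would pass 70% of its speed; a pose out of reach is approached as far as the arm can. A call with a number of a shift or a turn outside -1 to 1 is refused whole. A call with a gripper value outside its range is refused whole. The fingers move at their own pace and stop on an object; the grip force is fixed at half the most. Time passes only in rows, so rows that do not move let the fingers close, or fill a call up. It gives the time, the measured TCP pose, the force and the opening at its end, in the units of the state.
- bot.get_obs(): the state, without advancing time (a new reading comes with each control period).
- bot.camera(name): name is "scene" or "top" or "wrist"; returns (picture, depth): 384x512x3 uint8, blue, green, red; 384x512 float32, m along the optical axis (not along the pixel's ray), 0 where there is no reading.
- bot.camera_params(name): a dict with "camera_matrix" (3x3 intrinsics, pixels), "rvec" (rotation vector, rad) and "tvec" (3), from world to camera coordinates, as OpenCV has them; the wrist camera has in their place "T_tool_cam" (4x4, takes a point from camera to tool coordinates, whose origin is the TCP and whose axes are the tool frame's). Camera axes: x right, y down, z forward; pixel columns grow to the right and rows downward; lengths in m; the calibration is good to about 2 mm. A picture is of the moment at which its call begins: read the wrist's pose just before it. camera_params takes no time and is no camera call.
- bot.job_done(): hands the job in, once; it reports no verdict.
The state is a dict: "clock": time; "joint_pos": joint angles; "joint_vel": joint speeds; "tau": joint torques, N m; "eef_pos": TCP position; "tool_rot": TCP orientation; "ft_force": force on the tool from outside, world axes, zero at the start; "ft_torque": the same for the moment, N m; "grip_width": finger opening in m.
Only numpy, scipy, OpenCV 4.12 (cv2) and the standard library are available. Lean on these libraries where they do the work, as an engineer would, in place of code of your own. Each camera call takes 0.05 s, during which the arm holds its last target. There are 200 camera calls.

## Working session

There is one attempt and no reset: what is moved stays moved. The work goes in short steps, Python scripts to look and compute and a tool call to move; the robot and the scene stay as the last step left them, time stands still between calls to the robot, and variables do not carry over. Pictures are saved under pics/ and viewed, about 8 in all and at most 12, crops included, and the job is handed in when it is done.

Besides the shell and the picture viewer there is one more tool, called after ">>>" as a command line: name --argument value ..., lists and objects as JSON in quotes. move_arm: Moves the arm, as the interface text tells. Its arguments: {"type":"object","properties":{"increments":{"type":"array"}},"required":["increments"]}

```bash
mkdir -p pics
python3 - <<'E'
from workcell import bot
import cv2,numpy as np
o=bot.get_obs();print({k:np.round(v,3) for k,v in o.items()})
a,d=bot.camera("top");b,e=bot.camera("scene")
np.savez("v.npz",a=a,d=d,b=b,e=e)
cv2.imwrite("pics/1.png",cv2.resize(np.vstack([a,b]),(450,675)) if 0 else np.hstack([cv2.resize(a,(400,300)),cv2.resize(b,(400,300))]))
for n in("top","scene","wrist"):print(n,bot.camera_params(n))
E
```

```text
{'clock': np.float64(0.0), 'joint_pos': array([-1.295,  0.241,  0.004,  1.335,  0.   ,  1.571]), 'joint_vel': array([-0.   , -0.   ,  0.001,  0.002,  0.001, -0.001]), 'tau': array([-1.0000e-03, -3.7232e+01,  2.5241e+01,  1.7000e-02,  0.0000e+00,
       -0.0000e+00]), 'eef_pos': array([ 0.136, -0.48 ,  0.198]), 'tool_rot': array([-0.097,  0.701, -0.7  ,  0.097]), 'ft_force': array([-0.53 ,  0.265,  0.008]), 'ft_torque': array([-0.016,  0.065,  0.001]), 'grip_width': np.float64(0.085)}
top {'camera_matrix': array([[357.43838645,   0.        , 247.56153483],
       [  0.        , 357.43838645, 188.31969302],
       [  0.        ,   0.        ,   1.        ]]), 'rvec': array([ 2.11900173, -2.13360741,  0.17728151]), 'tvec': array([0.01958896, 0.53435515, 0.69262297])}
scene {'camera_matrix': array([[418.55678694,   0.        , 249.78478595],
       [  0.        , 418.55678694, 182.92124693],
       [  0.        ,   0.        ,   1.        ]]), 'rvec': array([ 2.04138744,  1.25270973, -0.53575083]), 'tvec': array([-0.22757371, -0.27358259,  1.45357649])}
wrist {'camera_matrix': array([[271.29021426,   0.        , 253.08352163],
       [  0.        , 271.29021426, 196.55750702],
       [  0.        ,   0.        ,   1.        ]]), 'T_tool_cam': array([[ 5.10081478e-04,  9.65847819e-01,  2.59109495e-01,
        -6.54880305e-02],
       [-7.44009671e-04, -2.59109090e-01,  9.65847776e-01,
        -1.74276270e-01],
       [ 9.99999593e-01, -6.85441031e-04,  5.86433370e-04,
         9.46536045e-06],
       [ 0.00000000e+00,  0.00000000e+00,  0.00000000e+00,
         1.00000000e+00]])}
```

View pics/1.png

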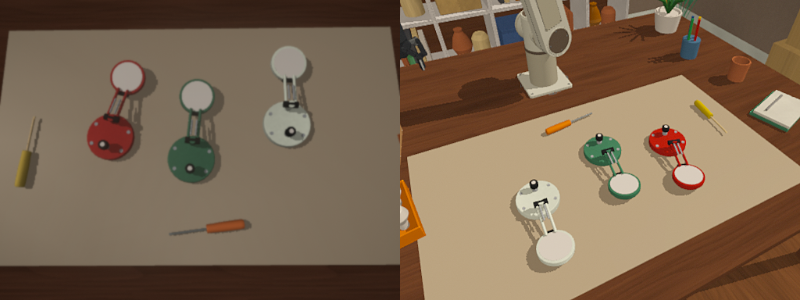

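The top view (left half) shows the red lamp at left, its knob near (103,144) of that half-scale picture, green in the middle, white at right. Red's arm and head lie on the far side.

```bash
cat > h.py <<'E'
import cv2,numpy as np
from scipy.spatial.transform import Rotation as R
def ray(K,Rwc,c,u,v,z):
    d=Rwc@np.linalg.solve(K,[u,v,1.]); return c+d*(z-c[2])/d[2]
def fixed(p):
    Rw=cv2.Rodrigues(p["rvec"])[0].T; return p["camera_matrix"],Rw,-Rw@p["tvec"]
def wrist(p,o):
    Rt=R.from_quat(o["tool_rot"]).as_matrix();T=p["T_tool_cam"]
    return p["camera_matrix"],Rt@T[:3,:3],o["eef_pos"]+Rt@T[:3,3]
def redmask(im):
    h=cv2.cvtColor(im,cv2.COLOR_BGR2HSV)
    return (((h[...,0]<6)|(h[...,0]>174))&(h[...,1]>170)&(h[...,2]>50)).astype(np.uint8)
E
python3 - <<'E'
from h import *
from workcell import bot
v=np.load("v.npz")
for n,im in(("top",v["a"]),("scene",v["b"])):
    K,Rw,c=fixed(bot.camera_params(n)); m=redmask(im)
    cs,_=cv2.findContours(m,0,2); k=max(cs,key=cv2.contourArea)
    hull=cv2.convexHull(k); print(n,c.round(3),cv2.boundingRect(k))
    x,y,w,h=cv2.boundingRect(k)
    cv2.imwrite(f"pics/c_{n}.png",cv2.resize(im[y-15:y+h+15,x-15:x+w+15],None,fx=4,fy=4,interpolation=2)); print(x-15,y-15)
    g=im.max(2); M=np.zeros(m.shape,np.uint8);cv2.fillPoly(M,[hull],1)
    dk=((g<45)&(M>0)).astype(np.uint8)
    N,_,s,ce=cv2.connectedComponentsWithStats(dk)
    for i in range(1,N):
        if s[i,4]>12: print(s[i],ce[i].round(1),ray(K,Rw,c,*ce[i],.047).round(4))
a=cv2.imread("pics/c_top.png");b=cv2.imread("pics/c_scene.png")
H=max(a.shape[0],b.shape[0]);pad=lambda q:cv2.copyMakeBorder(q,0,H-q.shape[0],0,0,0)
o=np.hstack([pad(a),pad(b)]);print(o.shape,a.shape);f=min(1,800/o.shape[1],600/o.shape[0]);cv2.imwrite("pics/2.png",cv2.resize(o,None,fx=f,fy=f));print(f)
E
```

```text
top [0.406 0.01  0.775] (112, 150, 58, 54)
97 135
[145 153   7   4  18] [148.  154.5] [0.6085 0.2254 0.047 ]
[131 182   8   9  29] [135.5 186.5] [0.54   0.2486 0.047 ]
scene [ 1.21  -0.362  0.803] (319, 164, 71, 79)
304 149
[336 164   8   5  36] [339.3 166. ] [0.5519 0.2498 0.047 ]
[343 180   7   6  26] [345.3 182. ] [0.6115 0.2259 0.047 ]
(436, 756, 3) (336, 352, 3)
1
```

View pics/2.png

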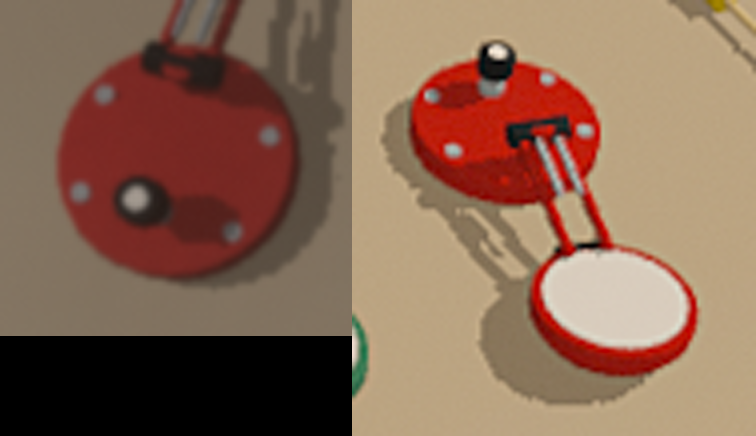

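Run:
```python
from h import *
from workcell import bot
K,Rw,c=fixed(bot.camera_params("top"));print(ray(K,Rw,c,131.5,185,.056),ray(K,Rw,c,132.3,185.3,.052))
K,Rw,c=fixed(bot.camera_params("scene"));print(ray(K,Rw,c,340.2,161.5,.056))
o=bot.get_obs();M=R.from_quat(o["tool_rot"]).as_matrix();print(M.round(3))
# twist about tool y so that tool z is along +-y
print(M[:,0]@[1,0,0])
for t in np.arange(-1.6,1.61,.1):
    N=M@R.from_rotvec([0,t,0]).as_matrix()
    if abs(N[0,2])<.06: print(t,N.round(2).tolist())
```

```text
[0.54160626 0.25399432 0.056     ] [0.54171813 0.25366298 0.052     ]
[0.54544716 0.25567958 0.056     ]
[[-0.962 -0.001  0.272]
 [-0.272  0.002 -0.962]
 [ 0.    -1.    -0.002]]
-0.9622058307669564
0.3000000000000016 [[-1.0, -0.0, -0.02], [0.02, 0.0, -1.0], [0.0, -1.0, -0.0]]
```

>>> move_arm --increments '[{"grip":0,"linear":[0,0,-0.24],"twist":0.07},{"grip":0,"linear":[0,0,-0.24],"twist":0.07},{"grip":0,"linear":[-0.13,0,-0.2],"twist":0},{"grip":0,"linear":[-0.13,0,-0.2],"twist":0},{"grip":0,"linear":[-0.13,0,-0.2],"twist":0}]'

```text
clock: 0.6
eef_pos: [0.1945, -0.2645, 0.1934]
tool_rot: [0.009, 0.711, -0.703, -0.012]
ft_force: [1.7, -0.2, 0.6]
grip_width: 0.0851
```

>>> move_arm --increments '[{"grip":0,"linear":[-0.13,0,-0.2],"twist":0},{"grip":0,"linear":[-0.13,0,-0.2],"twist":0},{"grip":0,"linear":[-0.13,0,-0.2],"twist":0},{"grip":0,"linear":[-0.13,0,-0.2],"twist":0},{"grip":0,"linear":[-0.13,0,-0.2],"twist":0}]'

```text
clock: 1.1
eef_pos: [0.3324, -0.0597, 0.1947]
tool_rot: [0.011, 0.71, -0.704, -0.012]
ft_force: [1.2, -1.4, 0.4]
grip_width: 0.0854
```

>>> move_arm --increments '[{"grip":0,"linear":[-0.13,0,-0.2],"twist":0},{"grip":0,"linear":[-0.13,0,-0.2],"twist":0},{"grip":0,"linear":[-0.13,0,-0.2],"twist":0},{"grip":0,"linear":[-0.13,0,-0.15],"twist":0},{"grip":0,"linear":[0,0,0],"twist":0}]'

```text
clock: 1.6
eef_pos: [0.4432, 0.0429, 0.196]
tool_rot: [-0.021, 0.727, -0.686, 0.017]
ft_force: [-1.2, 0.7, -0.1]
grip_width: 0.0856
```

Run:
```python
from h import *
from workcell import bot
o=bot.get_obs();print(o["joint_pos"].round(3),o["joint_vel"].round(3),o["eef_pos"]);print(R.from_quat(o["tool_rot"]).as_matrix().round(3))
```

```text
[ 0.053  0.136 -0.135  1.303  0.058  3.141] [ 0.006 -0.021 -0.05   0.04  -0.017  0.001] [0.44319601 0.04289599 0.19601422]
[[-0.999 -0.006  0.053]
 [-0.054  0.058 -0.997]
 [ 0.003 -0.998 -0.058]]
```

Joint 6 reached its limit, leaving a tilt of about 3.3° in the tool. I take the half-turn alternative by twisting the other way.

>>> move_arm --increments '[{"grip":0,"linear":[0,0,0],"twist":-0.074},{"grip":0,"linear":[0,0,0],"twist":-0.074},{"grip":0,"linear":[0,0,0],"twist":-0.074},{"grip":0,"linear":[0,0,0],"twist":-0.074},{"grip":0,"linear":[0,0,0],"twist":-0.074}]'

```text
clock: 2.1
eef_pos: [0.4386, 0.0419, 0.193]
tool_rot: [-0.275, 0.67, -0.63, 0.28]
ft_force: [-1.0, 0.1, 0.2]
grip_width: 0.0851
```

>>> move_arm --increments '[{"grip":0,"linear":[0,0,0],"twist":-0.074},{"grip":0,"linear":[0,0,0],"twist":-0.074},{"grip":0,"linear":[0,0,0],"twist":-0.074},{"grip":0,"linear":[0,0,0],"twist":-0.074},{"grip":0,"linear":[0,0,0],"twist":-0.074}]'

```text
clock: 2.6
eef_pos: [0.4326, 0.0393, 0.1912]
tool_rot: [-0.489, 0.523, -0.484, 0.504]
ft_force: [-0.7, -0.2, -0.1]
grip_width: 0.0853
```

>>> move_arm --increments '[{"grip":0,"linear":[0,0,0],"twist":-0.074},{"grip":0,"linear":[0,0,0],"twist":-0.074},{"grip":0,"linear":[0,0,0],"twist":-0.074},{"grip":0,"linear":[0,0,0],"twist":-0.074},{"grip":0,"linear":[0,0,0],"twist":-0.074}]'

```text
clock: 3.1
eef_pos: [0.4266, 0.0366, 0.1895]
tool_rot: [-0.634, 0.304, -0.269, 0.659]
ft_force: [0.3, 0.9, 1.0]
grip_width: 0.0854
```

>>> move_arm --increments '[{"grip":0,"linear":[0,0,0],"twist":-0.074},{"grip":0,"linear":[0,0,0],"twist":-0.074},{"grip":0,"linear":[0,0,0],"twist":-0.074},{"grip":0,"linear":[0,0,0],"twist":-0.074},{"grip":0,"linear":[0,0,0],"twist":-0.074}]'

```text
clock: 3.6
eef_pos: [0.4206, 0.0341, 0.1878]
tool_rot: [-0.689, 0.044, -0.016, 0.723]
ft_force: [0.7, -1.1, 0.2]
grip_width: 0.0853
```

Run:
```python
from h import *
from workcell import bot
o=bot.get_obs();print(o["joint_pos"].round(3),o["eef_pos"]);M=R.from_quat(o["tool_rot"]).as_matrix();print(M.round(3)); print((M.T@(np.array([.5425,.2545,.15])-o["eef_pos"])).round(4))
```

```text
[ 0.04   0.122 -0.173  1.311  0.052  0.123] [0.42058512 0.03405636 0.18783471]
[[ 0.996 -0.037  0.086]
 [-0.084  0.05   0.995]
 [-0.041 -0.998  0.047]]
[0.1045 0.0443 0.228 ]
```

>>> move_arm --increments '[{"grip":0,"linear":[0.1,0.03,0.22],"twist":-0.009},{"grip":0,"linear":[0.1,0.03,0.22],"twist":-0.009},{"grip":0,"linear":[0.1,0.03,0.22],"twist":-0.009},{"grip":0,"linear":[0.1,0.03,0.22],"twist":-0.009},{"grip":0,"linear":[0.1,0.03,0.22],"twist":-0.009}]'

```text
clock: 4.1
eef_pos: [0.5292, 0.2469, 0.1636]
tool_rot: [-0.691, 0.016, 0.012, 0.723]
ft_force: [1.4, -0.1, 0.4]
grip_width: 0.0852
```

```bash
cat > look.py <<'E'
from h import *
from workcell import bot
import sys
o=bot.get_obs();im,d=bot.camera("wrist");K,Rw,c=wrist(bot.camera_params("wrist"),o)
np.savez("w.npz",im=im,K=K,Rw=Rw,c=c)
cv2.imwrite(f"pics/{sys.argv[1]}.png",im)
print(o["clock"],o["joint_pos"].round(3),o["eef_pos"].round(4));M=R.from_quat(o["tool_rot"]).as_matrix();print(M.round(3)); print((M.T@(np.array([.5425,.2545,.1])-o["eef_pos"])).round(4))
q=K@Rw.T@(np.array([.5425,.2545,.056])-c);print(q[:2]/q[2])
E
python3 look.py 3
```

```text
4.1 [0.403 0.44  0.195 1.344 0.058 0.408] [0.5292 0.2469 0.1636]
[[ 0.999 -0.04   0.006]
 [-0.005  0.046  0.999]
 [-0.04  -0.998  0.045]]
[0.0158 0.0633 0.0048]
[255.93328895 203.04979609]
```

View pics/3.png

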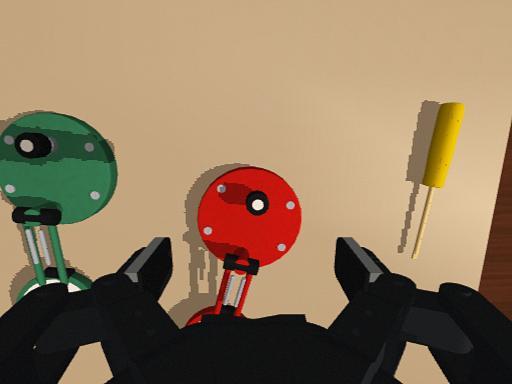

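The wrist view shows the red knob dot at (258,205), 2 px from the prediction (256,203). I refine the knob to (0.5435, 0.256) and descend in part.

>>> move_arm --increments '[{"grip":0,"linear":[0.02,0.085,0.006],"twist":0},{"grip":0,"linear":[0.02,0.085,0.006],"twist":0},{"grip":0,"linear":[0.02,0.085,0.006],"twist":0},{"grip":0,"linear":[0.02,0.085,0.006],"twist":0},{"grip":0,"linear":[0.02,0.07,0.006],"twist":0}]'

```text
clock: 4.65
eef_pos: [0.5462, 0.2645, 0.0739]
tool_rot: [-0.69, 0.014, 0.017, 0.723]
ft_force: [-0.6, -0.1, 0.4]
grip_width: 0.0853
```

```bash
sed -i 's/.5425,.2545,.1\]/.5435,.256,.029]/;s/.5425,.2545,.056/.5435,.256,.056/' look.py; echo 'print((c+0).round(3),[ray(K,Rw,c,*map(float,a.split(",")),.056).round(4) for a in sys.argv[2:]])' >>look.py; python3 look.py 4
```

```text
4.65 [0.418 0.544 0.123 1.171 0.061 0.413] [0.5462 0.2645 0.0739]
[[ 0.999 -0.044 -0.003]
 [ 0.005  0.047  0.999]
 [-0.044 -0.998  0.047]]
[-0.0008  0.0446 -0.0106]
[240.75361308 212.05800124]
[0.488 0.256 0.251] []
```

View pics/4.png

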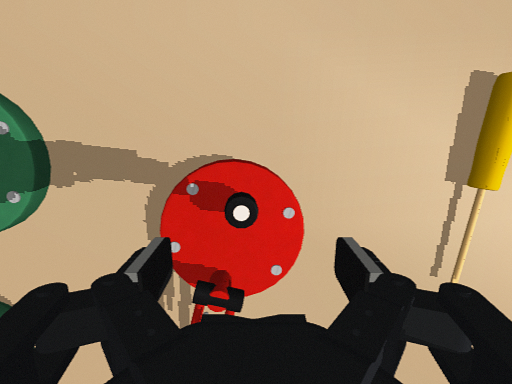

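The dot at (241,213) matches the prediction (240.8,212). Correcting sideways, then further down.

>>> move_arm --increments '[{"grip":0,"linear":[0,0.01,-0.025],"twist":0},{"grip":0,"linear":[0,0.03,-0.022],"twist":0},{"grip":0,"linear":[0,0.06,-0.004],"twist":0},{"grip":0,"linear":[0,0.05,-0.003],"twist":0},{"grip":0,"linear":[0,0.02,-0.002],"twist":0}]'

```text
clock: 5.2
eef_pos: [0.5439, 0.2521, 0.0361]
tool_rot: [-0.691, 0.015, 0.017, 0.723]
ft_force: [-1.1, 0.1, 0.4]
grip_width: 0.0855
```

>>> move_arm --increments '[{"grip":0,"linear":[0,0.005,0.012],"twist":0},{"grip":0,"linear":[0,0.01,0.01],"twist":0},{"grip":0,"linear":[0,0.01,0.0],"twist":0},{"grip":0.2,"linear":[0,0.005,0.0],"twist":0},{"grip":0.3,"linear":[0,0,0],"twist":0}]'

```text
clock: 5.7
eef_pos: [0.5437, 0.2578, 0.0299]
tool_rot: [-0.69, 0.015, 0.017, 0.723]
ft_force: [-0.1, -1.3, -0.4]
grip_width: 0.0607
```

```bash
python3 look.py 5
```

```text
5.7 [0.409 0.575 0.052 1.071 0.06  0.406] [0.5437 0.2578 0.0299]
[[ 0.999 -0.045 -0.001]
 [ 0.004  0.046  0.999]
 [-0.045 -0.998  0.046]]
[-0.0002  0.0008 -0.0018]
[252.35281378 236.35476581]
[0.486 0.25  0.207] []
```

View pics/5.png

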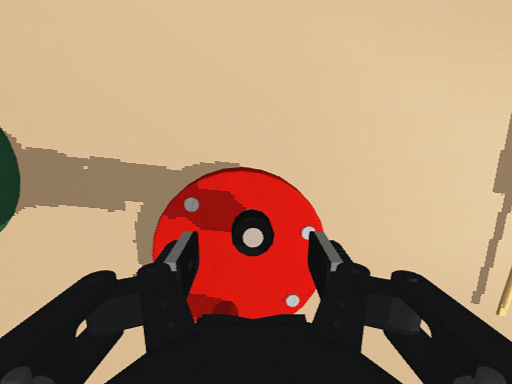

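The dot is at (253,238), centred between the pads. Closing.

>>> move_arm --increments '[{"grip":0.5,"linear":[0,0,0],"twist":0},{"grip":0.6,"linear":[0,0,0],"twist":0},{"grip":0.8,"linear":[0,0,0],"twist":0},{"grip":1,"linear":[0,0,0],"twist":0},{"grip":1,"linear":[0,0,0],"twist":0}]'

```text
clock: 6.25
eef_pos: [0.5442, 0.2579, 0.0307]
tool_rot: [-0.69, 0.015, 0.016, 0.723]
ft_force: [-0.1, 0.1, -0.6]
grip_width: 0.0001
```

The fingers shut on nothing; I look.

```bash
python3 look.py 6
```

```text
6.25 [0.409 0.574 0.053 1.071 0.06  0.406] [0.5442 0.2579 0.0307]
[[ 0.999 -0.044 -0.001]
 [ 0.003  0.046  0.999]
 [-0.044 -0.998  0.047]]
[-0.0007  0.0016 -0.002 ]
[252.13298256 235.0930895 ]
[0.486 0.25  0.207] []
```

View pics/6.png

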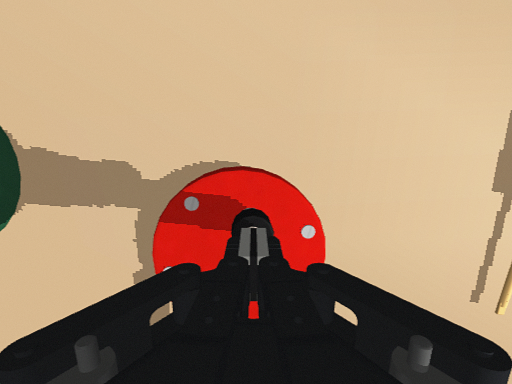

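Run:
```python
from h import *
from workcell import bot
o=bot.get_obs();im,d=bot.camera("wrist");K,Rw,c=wrist(bot.camera_params("wrist"),o)
for u,v in[(252,213),(252,220),(246,232),(258,232),(246,250),(258,250),(252,235),(190,205),(308,232),(220,185),(100,60)]:
    z=d[v,u]; print(u,v,z.round(4),(c+Rw@(np.linalg.solve(K,[u,v,1.])*z)).round(4),im[v,u])
a,dt=bot.camera("top");np.savez("v2.npz",a=a,d=dt)
v0=np.load("v.npz")["d"]; K,Rw,c=fixed(bot.camera_params("top"))
for u,v in[(131,185),(133,186),(140,170),(120,175),(100,220)]:
    z=v0[v,u]; print(u,v,z,(c+Rw@(np.linalg.solve(K,[u,v,1.])*z)).round(4))
```

```text
252 213 0.1619 [0.5312 0.2561 0.0517] [14 13 12]
252 220 0.1584 [0.5342 0.2559 0.056 ] [27 25 24]
246 232 0.1416 [0.5352 0.2521 0.0732] [90 97 94]
258 232 0.1418 [0.5353 0.2583 0.0733] [93 96 96]
246 250 0.1209 [0.5359 0.2516 0.0945] [92 94 95]
258 250 0.1208 [0.5359 0.257  0.0949] [92 96 97]
252 235 0.1371 [0.5351 0.255  0.078 ] [17 17 17]
190 205 0.1881 [0.533  0.2143 0.0233] [132 133 132]
308 232 0.196 [0.554  0.2978 0.0237] [192 191 191]
220 185 0.1879 [0.5195 0.2352 0.0214] [ 15  23 215]
100 60 0.186 [0.4355 0.1539 0.0009] [145 188 218]
131 185 0.7319643 [0.5413 0.2545 0.0576]
133 186 0.7343598 [0.5397 0.2512 0.0548]
140 170 0.7739773 [0.581  0.2488 0.0219]
120 175 0.7726235 [0.5703 0.2917 0.0217]
100 220 0.779125 [ 0.4753  0.3384 -0.0013]
```

Run:
```python
from h import *
from workcell import bot
o=bot.get_obs();im,d=bot.camera("wrist");K,Rw,c=wrist(bot.camera_params("wrist"),o)
print(o["eef_pos"],o["grip_width"],bot.camera_params("wrist")["T_tool_cam"][:3,3])
for u in(246,258):
  for v in range(208,242,2):
    z=d[v,u]; print(u,v,(c+Rw@(np.linalg.solve(K,[u,v,1.])*z)).round(4),im[v,u].tolist())
cv2.imwrite("pics/7.png",cv2.resize(im[190:320,190:320],None,fx=4,fy=4))
```

```text
[0.54419865 0.25789245 0.03061273] 0.0001499899297627025 [-6.55414077e-02 -1.74276360e-01 -3.32075812e-05]
246 208 [0.536  0.2531 0.0218] [76, 77, 115]
246 210 [0.5318 0.2527 0.0424] [16, 15, 12]
246 212 [0.5324 0.2526 0.045 ] [14, 12, 10]
246 214 [0.5319 0.2525 0.0508] [12, 12, 14]
246 216 [0.5322 0.2525 0.0543] [15, 13, 11]
246 218 [0.5331 0.2524 0.0551] [31, 29, 30]
246 220 [0.5342 0.2524 0.0557] [21, 21, 19]
246 222 [0.5357 0.2524 0.0549] [20, 21, 19]
246 224 [0.5366 0.2524 0.0557] [18, 18, 21]
246 226 [0.5381 0.2524 0.055 ] [17, 17, 16]
246 228 [0.5352 0.2522 0.0669] [94, 97, 96]
246 230 [0.5346 0.2521 0.0717] [89, 94, 93]
246 232 [0.5352 0.2521 0.0733] [91, 94, 94]
246 234 [0.5353 0.252  0.076 ] [91, 94, 93]
246 236 [0.535  0.2519 0.0794] [92, 92, 94]
246 238 [0.5354 0.2519 0.0812] [91, 95, 94]
246 240 [0.5354 0.2518 0.0837] [92, 95, 95]
258 208 [0.5359 0.2616 0.0225] [13, 25, 226]
258 210 [0.5319 0.2603 0.0423] [18, 16, 29]
258 212 [0.5319 0.26   0.0468] [12, 12, 13]
258 214 [0.5314 0.2596 0.0531] [10, 12, 13]
258 216 [0.532  0.2595 0.055 ] [16, 14, 15]
258 218 [0.5332 0.2595 0.0551] [30, 28, 29]
258 220 [0.5344 0.2595 0.0551] [25, 25, 25]
258 222 [0.5353 0.2594 0.0562] [27, 28, 27]
258 224 [0.5367 0.2595 0.0557] [32, 30, 30]
258 226 [0.5378 0.2594 0.0562] [24, 22, 22]
258 228 [0.5348 0.2586 0.0682] [92, 96, 95]
258 230 [0.5351 0.2585 0.0707] [91, 94, 94]
258 232 [0.5351 0.2583 0.0737] [92, 96, 95]
258 234 [0.5353 0.2581 0.0762] [93, 96, 96]
258 236 [0.5354 0.258  0.0787] [91, 96, 96]
258 238 [0.5354 0.2578 0.0815] [95, 97, 96]
258 240 [0.5355 0.2577 0.0838] [90, 95, 94]
```

View pics/7.png

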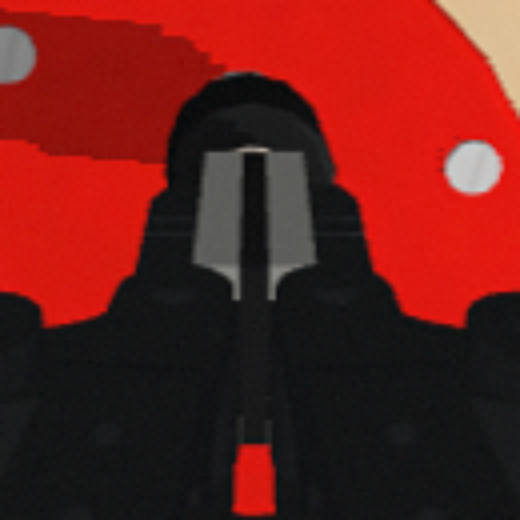

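The depth image shows the fingertips really at z≈0.067, about 36 mm above the reported TCP and 11 mm above the knob top (0.056). The zero grip width agrees, as does the foot measured at 0.022. I open, then go lower by what I see.

>>> move_arm --increments '[{"grip":0.5,"linear":[0,0,0],"twist":0},{"grip":0.2,"linear":[0,0,0],"twist":0},{"grip":0.2,"linear":[0,0,0],"twist":0},{"grip":0.2,"linear":[0,0,0],"twist":0},{"grip":0.2,"linear":[0,0,0],"twist":0}]'

```text
clock: 6.95
eef_pos: [0.5441, 0.2579, 0.0305]
tool_rot: [-0.69, 0.015, 0.016, 0.723]
ft_force: [0.0, -0.7, -0.2]
grip_width: 0.0684
```

>>> move_arm --increments '[{"grip":0.2,"linear":[0,0.03,-0.001],"twist":0},{"grip":0.2,"linear":[0,0.03,-0.001],"twist":0},{"grip":0.2,"linear":[0,0.03,-0.001],"twist":0},{"grip":0.2,"linear":[0,0.02,-0.001],"twist":0},{"grip":0.2,"linear":[0,0.0,0],"twist":0}]'

```text
clock: 7.45
eef_pos: [0.5425, 0.2579, 0.0059]
tool_rot: [-0.691, 0.015, 0.017, 0.723]
ft_force: [-0.8, -0.7, -0.4]
grip_width: 0.0681
```

```bash
cat > tips.py <<'E'
from h import *
from workcell import bot
import sys
o=bot.get_obs();im,d=bot.camera("wrist");K,Rw,c=wrist(bot.camera_params("wrist"),o)
print(o["eef_pos"].round(4),o["ft_force"].round(1),o["grip_width"].round(4))
V,U=np.mgrid[0:384,0:512];P=np.stack([(U-K[0,2])/K[0,0],(V-K[1,2])/K[1,1],np.ones(U.shape)],-1)*d[...,None]
P=c+P@Rw.T; g=im.astype(int);gray=(abs(g-95).max(2)<12)&(d>0)&(d<.19)&(P[...,2]>.035)
for s,m in(("L",gray&(U<253)),("R",gray&(U>=253))):
    q=P[m]; 
    if len(q): b=q[q[:,2]<np.percentile(q[:,2],5)]; print(s,len(q),"tip",np.median(b,0).round(4),"min z",q[:,2].min().round(4),"y range",np.percentile(q[:,1],[2,98]).round(4))
kn=(g.max(2)<45)&(P[...,2]>.036)&(P[...,2]<.059)&(np.hypot(P[...,0]-.5445,P[...,1]-.256)<.03)
q=P[kn];print("knob",len(q),np.percentile(q,[2,98],0).round(4))
cv2.imwrite(f"pics/{sys.argv[1]}.png",im)
E
python3 tips.py 8
```

```text
Traceback (most recent call last):
  File "tips.py", line 5, in <module>
    print(o["eef_pos"].round(4),o["ft_force"].round(1),o["grip_width"].round(4))
                                                       ^^^^^^^^^^^^^^^^^^^^^
AttributeError: 'float' object has no attribute 'round'
```

```bash
sed -i 's/o\["grip_width"\].round(4)/round(o["grip_width"],4)/' tips.py;python3 tips.py 8
```

```text
[0.5426 0.2579 0.0061] [0.2 0.4 0.5] 0.0686
L 312 tip [0.5336 0.2178 0.0494] min z 0.0487 y range [0.2143 0.2191]
R 303 tip [0.5337 0.2938 0.053 ] min z 0.052 y range [0.2906 0.2955]
knob 1645 [[0.5312 0.2445 0.0415]
 [0.5543 0.2671 0.0566]]
```

View pics/8.png

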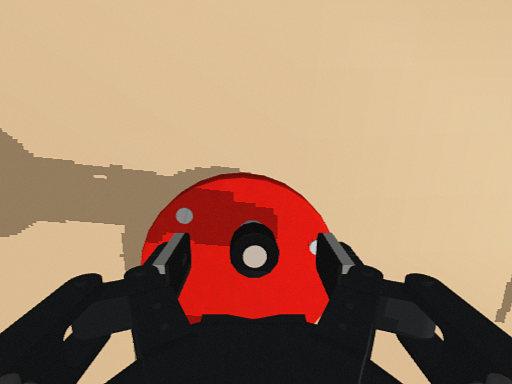

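Tips are at z 0.049/0.053, straddling the knob (y mid 0.256, knob 0.2445–0.267); about 14 mm more to go.

>>> move_arm --increments '[{"grip":0.2,"linear":[0.002,0.02,0],"twist":0},{"grip":0.2,"linear":[0.002,0.025,0],"twist":0},{"grip":0.2,"linear":[0.001,0.02,0],"twist":0},{"grip":0.2,"linear":[0,0.005,0],"twist":0},{"grip":0.2,"linear":[0,0,0],"twist":0}]'

```text
clock: 8.05
eef_pos: [0.544, 0.2591, -0.0081]
tool_rot: [-0.69, 0.014, 0.016, 0.723]
ft_force: [0.9, -1.0, -0.1]
grip_width: 0.068
```

```bash
python3 tips.py 9
```

```text
[ 0.544   0.2591 -0.0081] [ 0.9 -1.  -0.1] 0.068
L 307 tip [0.535  0.2185 0.036 ] min z 0.0351 y range [0.2153 0.2202]
R 311 tip [0.535  0.2949 0.0389] min z 0.0371 y range [0.2914 0.2966]
knob 2079 [[0.5312 0.2446 0.0417]
 [0.5543 0.2671 0.0566]]
```

>>> move_arm --increments '[{"grip":0.4,"linear":[0,0,-0.004],"twist":0},{"grip":0.55,"linear":[0,0,0],"twist":0},{"grip":0.65,"linear":[0,0,0],"twist":0},{"grip":0.75,"linear":[0,0,0],"twist":0},{"grip":0.75,"linear":[0,0,0],"twist":0}]'

```text
clock: 8.6
eef_pos: [0.5444, 0.2588, -0.0072]
tool_rot: [-0.69, 0.014, 0.016, 0.724]
ft_force: [0.7, 0.1, -2.0]
grip_width: 0.0244
```

Gripped at 24 mm. Pull up with full closure.

>>> move_arm --increments '[{"grip":1,"linear":[0,0,0],"twist":0},{"grip":1,"linear":[-0.001,-0.02,0.001],"twist":0},{"grip":1,"linear":[-0.001,-0.025,0.001],"twist":0},{"grip":1,"linear":[-0.001,-0.025,0.001],"twist":0},{"grip":1,"linear":[0,-0.015,0],"twist":0}]'

```text
clock: 9.1
eef_pos: [0.5442, 0.2587, 0.0093]
tool_rot: [-0.69, 0.014, 0.016, 0.723]
ft_force: [5.1, 4.1, -21.4]
grip_width: 0.0243
```

```bash
sed 's/<.059)/<.085)/' tips.py > t2.py; python3 t2.py 10
```

```text
[0.5442 0.2587 0.0093] [  5.1   4.1 -21.4] 0.0243
L 270 tip [0.535  0.2405 0.0461] min z 0.0449 y range [0.2372 0.2421]
R 267 tip [0.5348 0.2731 0.0483] min z 0.0467 y range [0.269  0.2746]
knob 3493 [[0.5314 0.2317 0.0518]
 [0.5552 0.2796 0.0842]]
```

View pics/10.png

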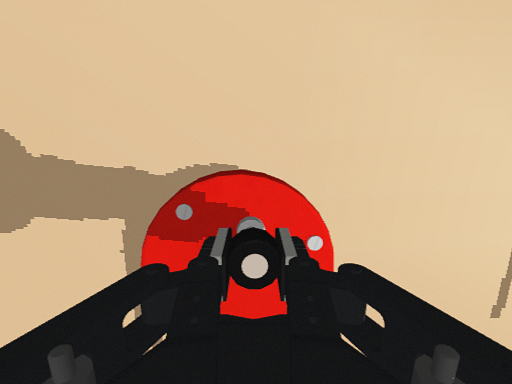

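>>> move_arm --increments '[{"grip":1,"linear":[0,0,0],"twist":0},{"grip":1,"linear":[0,0,0],"twist":0},{"grip":1,"linear":[0,0,0],"twist":0},{"grip":1,"linear":[0,0,0],"twist":0},{"grip":1,"linear":[0,0,0],"twist":0}]'

```text
clock: 9.65
eef_pos: [0.5443, 0.2588, 0.009]
tool_rot: [-0.69, 0.014, 0.016, 0.723]
ft_force: [1.3, 1.7, -2.9]
grip_width: 0.0243
```

The knob sits in the pads, dot at (254,266), with the stem and bushing bared beneath. I measure the dot's height to be sure it is on.

```bash
cat > dot.py <<'E'
from h import *
from workcell import bot
o=bot.get_obs();im,d=bot.camera("wrist");K,Rw,c=wrist(bot.camera_params("wrist"),o)
V,U=np.mgrid[0:384,0:512];P=np.stack([(U-K[0,2])/K[0,0],(V-K[1,2])/K[1,1],np.ones(U.shape)],-1)*d[...,None]
P=c+P@Rw.T;g=im.astype(int)
m=(g.min(2)>140)&(np.ptp(g,axis=2)<35)&(np.hypot(P[...,0]-.5445,P[...,1]-.256)<.012)
print(o["clock"],o["eef_pos"].round(4),o["ft_force"].round(1),"dot",m.sum(),np.median(P[m],0).round(4),np.median(np.argwhere(m),0))
E
python3 dot.py
```

```text
9.65 [0.5443 0.2588 0.009 ] [ 1.3  1.7 -2.9] dot 495 [0.5438 0.2564 0.0725] [265. 255.]
```

The dot is at z 0.0725, which is 16.5 mm up, so the switch is on. Push home.

>>> move_arm --increments '[{"grip":1,"linear":[0.001,0.02,-0.001],"twist":0},{"grip":1,"linear":[0.001,0.025,-0.001],"twist":0},{"grip":1,"linear":[0.001,0.025,-0.001],"twist":0},{"grip":1,"linear":[0.001,0.02,0],"twist":0},{"grip":1,"linear":[0,0.005,0],"twist":0}]'

```text
clock: 10.2
eef_pos: [0.5444, 0.2588, -0.0074]
tool_rot: [-0.69, 0.013, 0.016, 0.724]
ft_force: [-2.3, -0.1, 7.1]
grip_width: 0.0242
```

```bash
python3 dot.py
```

```text
10.2 [ 0.5444  0.2588 -0.0074] [-2.3 -0.1  7.1] dot 492 [0.5438 0.2561 0.0562] [266. 254.]
```

The dot is back at 0.0562, so the knob is home. Open slowly, then rise.

>>> move_arm --increments '[{"grip":0.5,"linear":[0,0,0],"twist":0},{"grip":0.3,"linear":[0,0,0],"twist":0},{"grip":0.2,"linear":[0,0,0],"twist":0},{"grip":0.2,"linear":[0,0,0],"twist":0},{"grip":0.2,"linear":[0,0,0],"twist":0}]'

```text
clock: 10.75
eef_pos: [0.5448, 0.2584, -0.0075]
tool_rot: [-0.69, 0.014, 0.015, 0.724]
ft_force: [-0.8, -0.2, 0.1]
grip_width: 0.0681
```

>>> move_arm --increments '[{"grip":0.2,"linear":[-0.002,-0.05,0.002],"twist":0},{"grip":0.2,"linear":[-0.004,-0.1,0.005],"twist":0},{"grip":0.2,"linear":[-0.006,-0.15,0.007],"twist":0},{"grip":0.2,"linear":[-0.006,-0.15,0.007],"twist":0},{"grip":0.2,"linear":[0,-0.05,0],"twist":0}]'

```text
clock: 11.25
eef_pos: [0.5435, 0.257, 0.0956]
tool_rot: [-0.691, 0.015, 0.017, 0.723]
ft_force: [0.3, 1.4, 0.4]
grip_width: 0.0684
```

>>> move_arm --increments '[{"grip":0.2,"linear":[0,0,0],"twist":0},{"grip":0.2,"linear":[0,0,0],"twist":0},{"grip":0.2,"linear":[0,0,0],"twist":0},{"grip":0.2,"linear":[0,0,0],"twist":0},{"grip":0.2,"linear":[0,0,0],"twist":0}]'

```text
clock: 11.75
eef_pos: [0.5425, 0.2564, 0.0936]
tool_rot: [-0.691, 0.016, 0.018, 0.722]
ft_force: [-0.2, -1.0, -0.4]
grip_width: 0.0683
```

```bash
python3 dot.py
python3 - <<'E'
from workcell import bot
import cv2
a,_=bot.camera("wrist");b,_=bot.camera("scene")
import numpy as np
cv2.imwrite("pics/11.png",np.hstack([cv2.resize(a,(400,300)),cv2.resize(b[140:320,120:400],(400,257))[:, :] if 0 else cv2.resize(b[140:350,120:400],(400,300))]))
E
```

```text
11.75 [0.5425 0.2564 0.0936] [-0.2 -1.  -0.4] dot 165 [0.5438 0.2561 0.0563] [210. 251.]
```

View pics/11.png

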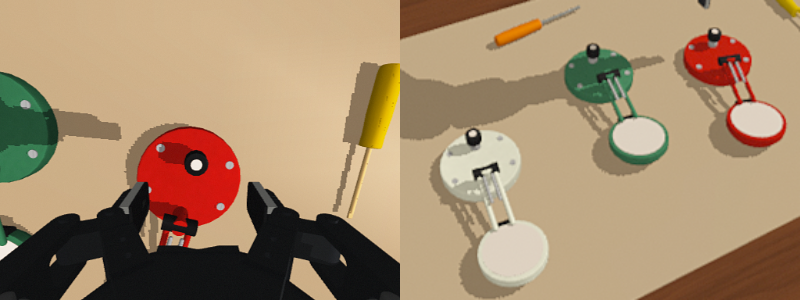

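The gripper is clear above the red lamp, whose knob is home (dot height 0.0563, half-scale pixel (196,165)). The green and white knobs look pushed in as before.

```bash
python3 -c "
from workcell import bot
print(bot.job_done())"
```

```text
the job is handed in; nothing more can be done
None
```

I pulled the red lamp's knob out to on, held it there for about half a second, pushed it home and let go. I then raised the gripper clear and handed the job in at about 11.8 s.

**Last checks:**
- **On:** the dot on the knob measured 72.5 mm high, up from about 56 mm, so the full 16 mm stroke.
- **Home:** it measured 56.2 mm after the push and 56.3 mm after release.
- **Gripper:** the wrist force was near zero, with the open fingers well above the lamp.
- **Green and white knobs:** both look pushed in in the last picture. I did not measure their heights, but the arm never went near them.

**What failed or disagreed:**
- **Joint 6 limit:** it reached its limit (measured 3.141 rad) on the way over, so I switched to the half-turn grasp. This left the tool tilted by about 3.5°, which did no harm.
- **Missed first grasp:** the fingers closed on nothing above the knob. Wrist depth showed the fingertips about 36 mm higher than the reported TCP. I went by the seen tips, and the second grasp held at a 24 mm opening.
- **Highest force:** the highest wrist force I saw was about 22 N, at the top of the pull.

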